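# Pack the helmet lights by colour

### The arm

A 6-joint arm with a two-finger parallel gripper is mounted at the origin on the work surface. World frame = base frame: x ahead of the robot, y to its left, z up, the work surface at z = 0. Lengths are in m, angles in rad, forces in N, time in s.
With the tool pointing down it reaches from about 0.25 to 0.725 m from the base axis. Payload 4 kg.
Tool frame: the origin (TCP) lies at the very end of the fingers, on their centre line; the grasp point (between the pads) lies 19 mm behind it; z points along the fingers, y is the line along which they close (so a half turn about z gives the same grasp; the last joint's range is limited). The gripper opens to 85 mm and grips with 20 to 120 N. Pads are 22 mm wide; open, the fingers measure 114 mm over their backs; the gripper's body (76 mm by 85 mm) begins 54 mm behind the grasp point. The pads swing forward as they close: fully open they stand 13 mm farther back than shut.
Start: joints at [-1.107, 0.241, 0.005, 1.335, 0, 1.571], TCP at [0.224, -0.447, 0.231] pointing down, gripper open.
Joint ranges: [-2.72, 2.72], [-1.05, 1.87], [-1.09, 1.28], [-1.99, 2.15], [-1.42, 1.44], [-3.14, 3.14]. Speed limits (rad/s): [2.79, 2.79, 3.14, 3.14, 3.14, 3.14].

### API

Orientations are given as a unit quaternion [x, y, z, w].
In Python, from workcell import bot, vision, workorder gives the robot as it stands.
- The arm moves only by the shell command python3 -m creep 'ROWS' [OPENING]. ROWS is JSON, a list of rows, each a list of 2 entries, a list of its own where there are three numbers: the shift along the tool's x, y, z in mm, then the turn, a rotation vector about the tool's x, y, z in rad. In form: [[[dx, dy, dz], [wx, wy, wz]], ...]. A call has 1 to 12 rows; each row shifts and turns the commanded pose from where the row before left it, along the tool's axes as they then stand; what a row does not reach is not made up. A row lasts 1/8 s, in which the tool goes at most 62.5 mm and 10.7 degrees, less where a joint would pass 70% of its speed; a pose out of reach is approached as far as the arm can. A call is refused whole if a number of a shift passes 62.5 or a number of a turn 0.188, either way. A call with a gripper value outside its range is refused whole. OPENING is the finger opening in mm, from 0 to 85.4, set as the call begins (- or left out, the last holds). The fingers move at their own pace and stop on an object; the grip force is fixed at half the most. Time passes only in rows, so rows that do not move let the fingers close. It gives the time, the measured TCP pose, the force, the opening and the grip force at its end, in the units of the state.
- bot.get_obs(): the state, without advancing time (a new reading comes with each control period).
- vision.camera(name): name is "scene" or "top" or "wrist"; returns a dict with "image" (384x512x3 uint8, blue, green, red), "z_map" (384x512 float32, m along the optical axis (not along the pixel's ray), 0 where there is no reading), "K" (3x3 intrinsics, pixels), "rvec" (rotation vector, rad) and "tvec" (3), from world to camera coordinates, as OpenCV has them; the wrist camera has in their place "tool_from_camera" (4x4, takes a point from camera to tool coordinates, whose origin is the TCP and whose axes are the flange's). Camera axes: x right, y down, z forward; pixel columns grow to the right and rows downward; lengths in m; the calibration is good to about 2 mm. A picture is of the moment at which its call begins: read the wrist's pose just before it.
- workorder.job_done(): hands the job in; it is judged then, once.
Trained networks look in a picture, given as the dict that the camera call returned (one of the last four; its "shot" number tells which), for a name from the list of things; names that differ only in an ending like _2 or _b are one class to them, and where a whole thing is asked for, a point or a joint stands for the part that bears it (a point fixed in the world has none). Each returns a list of dicts, best first, with "score" (0 to 1); they miss things now and then, are a little off and sometimes report something else, mostly with a low value. They report only what shows in the picture. A call takes as long as a camera call. They do not tell look-alikes from the thing itself.
- vision.spot_in(picture, query): "position" ([column, row] in pixels, amid what is visible of it).
- vision.place_of(picture, query): "position" ([column, row] in pixels: a listed point, or the origin of a listed thing).
The state is a dict: "clock": time; "joint_pos": joint angles; "joint_vel": joint speeds; "tau": joint torques, N m; "eef_pos": TCP position; "tool_rot": TCP orientation; "ft_force": force on the tool from outside, world axes, zero at the start; "ft_torque": the same for the moment, N m; "grip_width": finger opening in m; "grasp_force": force on a finger pad.
Only numpy, scipy, OpenCV 4.12 (cv2) and the standard library are available. Lean on these libraries where they do the work, as an engineer would, in place of code of your own. Each camera call takes 0.05 s, during which the arm holds its last target. There are 200 camera calls.

### The job

Pack the four clip-on helmet lights: take each oblong light and set it down, lens up, on the packing insert whose patch has its colour, in the middle of the patch and lengthwise along it. Set them down, do not drop them, and leave the two round fit dials where they lie.

Things in the scene. Friction and masses are not known exactly. Their poses are not given: they have to be found in the camera images.
- light_red_center (a point): Loose clip-on helmet light, an oblong block 60 long x 28 wide x 36 mm tall, about 70 g: red body on a black base, small white lens on top. The point is its centre, 18 mm above its underside; x runs along the 60 mm length, y across the 28 mm width, z up. The ends are alike. It stands on the bench, lens up.
- light_yellow_center (a point): Loose clip-on helmet light, an oblong block 60 long x 28 wide x 36 mm tall, about 70 g: yellow body on a black base, small white lens on top. The point is its centre, 18 mm above its underside; x runs along the 60 mm length, y across the 28 mm width, z up. The ends are alike. It stands on the bench, lens up.
- light_green_center (a point): Loose clip-on helmet light, an oblong block 60 long x 28 wide x 36 mm tall, about 70 g: green body on a black base, small white lens on top. The point is its centre, 18 mm above its underside; x runs along the 60 mm length, y across the 28 mm width, z up. The ends are alike. It stands on the bench, lens up.
- light_blue_center (a point): Loose clip-on helmet light, an oblong block 60 long x 28 wide x 36 mm tall, about 70 g: blue body on a black base, small white lens on top. The point is its centre, 18 mm above its underside; x runs along the 60 mm length, y across the 28 mm width, z up. The ends are alike. It stands on the bench, lens up.
- insert_red_patch (a point): Packing insert, fixed flat on the bench: a navy board 110 x 84 x 6 mm with a white panel and, in the middle of it, a red patch 80 x 48 mm. No rim. The point is the patch's centre on the board's top, 6 mm above the bench; x runs along the patch's 80 mm length, y across it, z up.
- insert_yellow_patch (a point): Packing insert, fixed flat on the bench: a navy board 110 x 84 x 6 mm with a white panel and, in the middle of it, a yellow patch 80 x 48 mm. No rim. The point is the patch's centre on the board's top, 6 mm above the bench; x runs along the patch's 80 mm length, y across it, z up.
- insert_green_patch (a point): Packing insert, fixed flat on the bench: a navy board 110 x 84 x 6 mm with a white panel and, in the middle of it, a green patch 80 x 48 mm. No rim. The point is the patch's centre on the board's top, 6 mm above the bench; x runs along the patch's 80 mm length, y across it, z up.
- insert_blue_patch (a point): Packing insert, fixed flat on the bench: a navy board 110 x 84 x 6 mm with a white panel and, in the middle of it, a blue patch 80 x 48 mm. No rim. The point is the patch's centre on the board's top, 6 mm above the bench; x runs along the patch's 80 mm length, y across it, z up.
- dial_yellow_center (a point): Loose round ribbed helmet fit dial, yellow with a black hub, 48 mm across and 20 mm tall, about 40 g; not a light and not to be moved. The point is its centre, 10 mm above the bench; z up.
- dial_blue_center (a point): Loose round ribbed helmet fit dial, blue with a black hub, 48 mm across and 20 mm tall, about 40 g; not a light and not to be moved. The point is its centre, 10 mm above the bench; z up.
There are look-alikes about, which are no part of the job. Leave any brown look-alike of the part that bears light_green_center alone. What is shaped like the part that bears insert_yellow_patch but turquoise is not meant.

How it is judged:
By the outcome, as a careful person would: the job done as asked, in the order asked, and still so for the second after the job is handed in, with the robot touching nothing.
It also fails if it takes over 96 s, if anything falls off the work surface, if the arm or the gripper's body presses on something with over 40 N, if the wrist force passes 120 N, or if a joint passes its speed limit or range.

## Working session

There is one attempt and no reset: what is moved stays moved. The work goes in short steps, Python scripts to look and compute and a shell command to move; the robot and the scene stay as the last step left them, time stands still between calls to the robot, and variables do not carry over. Pictures are saved under pics/ and viewed, at most 14 in all, crops included, and the job is handed in when it is done.

```bash
ls; mkdir -p pics; python3 - <<'E'
from workcell import bot,vision
import cv2,numpy as np
o=bot.get_obs(); print({k:np.round(v,3).tolist() for k,v in o.items()})
for n in ("top","scene"):
    p=vision.camera(n); cv2.imwrite(f"pics/{n}0.png",p["image"]); print(n,p["K"].tolist(),p["rvec"],p["tvec"])
    np.savez(f"{n}0.npz",**{k:v for k,v in p.items()})
E
```

```text
pics
{'clock': 0.0, 'joint_pos': [-1.107, 0.241, 0.004, 1.335, 0.0, 1.571], 'joint_vel': [0.001, -0.0, -0.0, -0.0, -0.001, -0.001], 'tau': [0.001, -37.232, 25.241, 0.017, 0.0, 0.0], 'eef_pos': [0.223, -0.447, 0.23], 'tool_rot': [0.973, 0.23, -0.0, -0.001], 'ft_force': [0.303, -0.05, -0.504], 'ft_torque': [0.016, 0.019, 0.001], 'grasp_force': 0.0, 'grip_width': 0.085}
top [[476.1278894948454, 0.0, 256.7625528862642], [0.0, 476.1278894948454, 192.31401656990158], [0.0, 0.0, 1.0]] [ 2.15779258 -2.21404761  0.05644661] [0.05318332 0.51414996 1.49602492]
scene [[446.9409833104261, 0.0, 260.3991609970723], [0.0, 446.9409833104261, 198.48184570266753], [0.0, 0.0, 1.0]] [ 2.40232668  0.7934069  -0.26890441] [-0.42983909 -0.19235945  1.38970367]
```

View pics/top0.png

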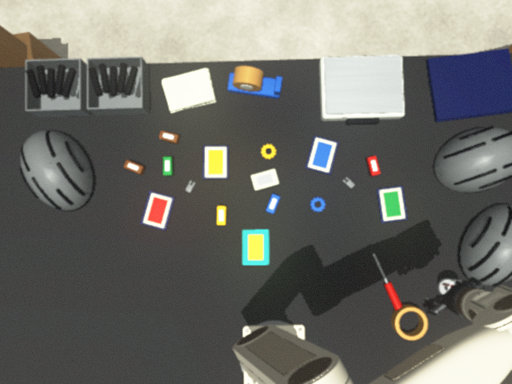

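View pics/scene0.png

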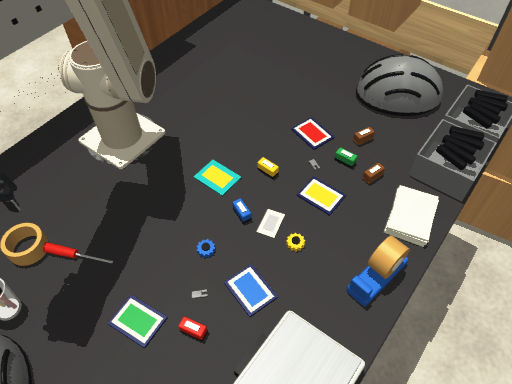

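Top view: lights are red (373,165), yellow (221,215), green (167,166) and blue (273,203). Inserts are red (157,210), yellow (215,162), green (391,204) and blue (322,155). The dials are at (268,151) and (318,204). Decoys are the brown blocks at (169,136) and (133,167), and the turquoise board at (256,247).

```bash
cat > h.py <<'E'
import numpy as np,cv2
from scipy.spatial.transform import Rotation as R
from workcell import bot,vision
HUE={'red':(0,),'yellow':(28,),'green':(65,),'blue':(108,)}
def shoot(n):
    o=bot.get_obs(); p=vision.camera(n)
    if n=='wrist':
        T=np.eye(4);T[:3,:3]=R.from_quat(o['tool_rot']).as_matrix();T[:3,3]=o['eef_pos']
        W=T@np.asarray(p['tool_from_camera'])
    else:
        C=np.eye(4);C[:3,:3]=cv2.Rodrigues(np.float64(p['rvec']))[0];C[:3,3]=np.ravel(p['tvec']);W=np.linalg.inv(C)
    v,u=np.mgrid[:384,:512]; r=np.stack([(u-p['K'][0][2])/p['K'][0][0],(v-p['K'][1][2])/p['K'][1][1],np.ones(u.shape)],-1)
    d=r@W[:3,:3].T; o3=W[:3,3]
    return dict(p=p,W=W,d=d,o=o3,xyz=o3+d*p['z_map'][...,None],img=p['image'])
def plane(s,uv,z):
    d=s['d'][int(round(uv[1])),int(round(uv[0]))]; return s['o']+d*(z-s['o'][2])/d[2]
def cmask(s,col):
    H=cv2.cvtColor(s['img'],cv2.COLOR_BGR2HSV).astype(int)
    dh=np.abs((H[...,0]-HUE[col][0]+90)%180-90)
    return (dh<(10 if col!='red' else 5))&(H[...,1]>110)&(H[...,2]>60)
def rect(xy):
    (c,wh,a)=cv2.minAreaRect(np.float32(xy*1000)); 
    if wh[0]<wh[1]: wh=wh[::-1];a+=90
    return np.array(c)/1000,wh,(a+90)%180-90
def insert(s,col,xy):
    """patch: colour pixels on plane z=.006 near xy"""
    P=s['o']+s['d']*((.006-s['o'][2])/s['d'][...,2])[...,None]
    m=cmask(s,col)&(np.hypot(P[...,0]-xy[0],P[...,1]-xy[1])<.06)&(np.abs(s['xyz'][...,2]-.006)<.02)
    m=cv2.morphologyEx(m.astype(np.uint8),cv2.MORPH_OPEN,np.ones((3,3)))>0
    return rect(P[m][:,:2]) if m.sum()>20 else None
def light(s,col,xy,dz=0):
    """top face: high pixels near xy"""
    P=s['o']+s['d']*((.036+dz-s['o'][2])/s['d'][...,2])[...,None]
    Z=s['xyz'][...,2]
    m=(np.abs(Z-.036-dz)<.009)&(np.hypot(P[...,0]-xy[0],P[...,1]-xy[1])<.05)
    return rect(P[m][:,:2]) if m.sum()>20 else None
E
python3 - <<'E'
from h import *
s=shoot('top'); print(np.round(s['o'],3))
pix={'red':((373,165),(157,210)),'yellow':((221,215),(215,162)),'green':((167,166),(391,204)),'blue':((273,203),(322,155))}
f=lambda r:None if r is None else (np.round(r[0],4).tolist(),np.round(r[1],1).tolist(),round(r[2],1))
for c,(l,i) in pix.items():
    for nm in (f'light_{c}_center',f'insert_{c}_patch'):
        q=vision.place_of(s['p'],nm); print(nm,[(np.round(k['position']).tolist(),round(k['score'],2)) for k in q[:3]])
    print(c,'light',f(light(s,c,plane(s,l,.036)[:2])),'ins',f(insert(s,c,plane(s,i,.006)[:2])))
for uv in ((268,151),(318,204),(169,136),(133,167),(264,179),(190,186),(348,182)): print(uv,np.round(plane(s,uv,.01),3))
w=shoot('wrist'); cv2.imwrite('pics/w0.png',w['img']); print(w['p']['tool_from_camera'],w['p']['K'])
E
```

```text
[0.423 0.027 1.525]
light_red_center [([373.0, 170.0], 0.54)]
insert_red_patch []
red light ([0.5887, -0.326], [59.7, 29.3], 13.5) ins ([0.4675, 0.36], [74.6, 42.8], -16.7)
light_yellow_center [([223.0, 214.0], 0.69)]
insert_yellow_patch [([258.0, 247.0], 0.98), ([216.0, 160.0], 0.72)]
yellow light ([0.446, 0.154], [57.4, 27.5], -5.0) ins ([0.6186, 0.17], [74.5, 41.8], -1.2)
light_green_center [([170.0, 168.0], 0.61), ([135.0, 165.0], 0.54), ([174.0, 135.0], 0.45)]
insert_green_patch [([390.0, 202.0], 0.66)]
green light ([0.6045, 0.3203], [57.3, 25.3], -0.8) ins ([0.4687, -0.3887], [73.3, 41.4], 5.6)
light_blue_center [([271.0, 203.0], 0.71)]
insert_blue_patch [([323.0, 155.0], 0.88), ([322.0, 204.0], 0.58)]
blue light ([0.4778, -0.0079], [59.3, 27.3], -23.3) ins ([0.6322, -0.1715], [73.7, 42.7], -15.9)
(268, 151) [0.647 0.001 0.01 ]
(318, 204) [ 0.473 -0.154  0.01 ]
(169, 136) [0.704 0.318 0.01 ]
(133, 167) [0.607 0.435 0.01 ]
(264, 179) [0.558 0.016 0.01 ]
(190, 186) [0.541 0.253 0.01 ]
(348, 182) [ 0.541 -0.251  0.01 ]
[[ 5.57433939e-04 -9.46208489e-01 -3.23557082e-01  8.29049925e-02]
 [ 9.99999492e-01  2.55869903e-04  9.74564922e-04 -1.33906842e-03]
 [-8.39353083e-04 -3.23557461e-01  9.46208151e-01 -1.41498093e-01]
 [ 0.00000000e+00  0.00000000e+00  0.00000000e+00  1.00000000e+00]] [[310.27577461   0.         255.14204854]
 [  0.         310.27577461 190.74930535]
 [  0.           0.           1.        ]]
```

```bash
cat >> h.py <<'E'
def plan(x,y,z,yaw):
    """from measured pose: turn (in tool axes) then shift in the turned tool frame, mm"""
    o=bot.get_obs(); Rc=R.from_quat(o['tool_rot']); D=np.radians(yaw)
    Rd=R.from_matrix([[np.cos(D),np.sin(D),0],[np.sin(D),-np.cos(D),0],[0,0,-1]])
    d=(np.array([x,y,z])-o['eef_pos'])*1000
    print(f"t={o['clock']:.2f} eef",np.round(o['eef_pos'],4),'q6',np.round(o['joint_pos'][5],2),'| turn',np.round((Rc.inv()*Rd).as_rotvec(),3),'shift after turn',np.round(Rd.inv().apply(d),1),'dist',round(np.linalg.norm(d)))
def sh(r): print(None if r is None else (np.round(r[0],4).tolist(),np.round(r[1],1).tolist(),round(float(r[2]),1)))
E
python3 -c "
from h import *
plan(.5887,-.326,.15,13.5)"
```

```text
t=0.60 eef [ 0.2237 -0.4472  0.2313] q6 1.57 | turn [-0.     0.     0.228] shift after turn [383.2 -32.6  81.3] dist 393
```

```bash
python3 -m creep '[[[0,0,0],[0,0,0.114]],[[0,0,0],[0,0,0.114]],[[48,-4,10],[0,0,0]],[[48,-4,10],[0,0,0]],[[48,-4,10],[0,0,0]],[[48,-4,10],[0,0,0]],[[48,-4,10],[0,0,0]],[[48,-4,10],[0,0,0]],[[48,-4,10],[0,0,0]],[[47,-4,11],[0,0,0]],[[0,0,0],[0,0,0]]]' 60
python3 - <<'E'
from h import *
plan(.5887,-.326,.15,13.5)
s=shoot('wrist'); cv2.imwrite('pics/w1.png',s['img'])
sh(light(s,'red',(.5887,-.326))); plan(.5887,-.326,.006,13.5)
E
```

```text
clock: 1.98
eef_pos: [0.5908, -0.3242, 0.1476]
tool_rot: [0.993, 0.12, -0.001, -0.001]
ft_force: [-0.8, 0.5, -0.6]
grip_width: 0.0598
grasp_force: 0.0
t=1.98 eef [ 0.5908 -0.3242  0.1476] q6 2.4 | turn [-0.002  0.002  0.005] shift after turn [-2.5  1.3 -2.4] dist 4
([0.591, -0.3279], [58.0, 27.2], 13.2)
t=2.02 eef [ 0.5893 -0.3253  0.1485] q6 2.4 | turn [-0.002  0.002  0.003] shift after turn [ -0.8   0.6 142.5] dist 143
```

View pics/w1.png

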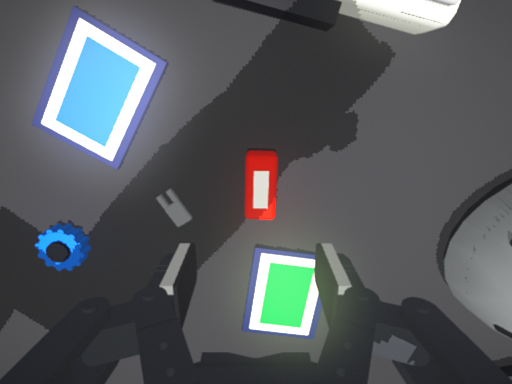

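Wrist view: the red light is at (261,185), centred a little right of the pads, with green and blue inserts visible at (287,293) and (100,90). I'll take one settled re-measure before descending.

```bash
python3 - <<'E'
from h import *
for i in range(3):
    s=shoot('wrist'); sh(light(s,'red',(.59,-.327)))
sh(insert(s,'green',(.4687,-.3887)));sh(insert(s,'blue',(.632,-.1715)))
plan(.5902,-.3275,.006,13.3)
s=shoot('scene'); sh(light(s,'red',(.59,-.327)));sh(insert(s,'green',(.4687,-.3887)));sh(insert(s,'blue',(.632,-.1715)))
E
```

```text
([0.5907, -0.328], [58.0, 27.3], 13.0)
([0.5908, -0.3279], [58.9, 27.2], 12.3)
([0.5909, -0.3282], [58.7, 27.0], 12.8)
([0.4666, -0.3876], [77.9, 46.0], 5.9)
([0.63, -0.1706], [78.1, 46.2], -16.9)
t=2.17 eef [ 0.5878 -0.3271  0.1507] q6 2.4 | turn [0.    0.    0.003] shift after turn [  2.2   0.9 144.7] dist 145
([0.5934, -0.3301], [61.0, 28.5], 12.3)
([0.4683, -0.388], [78.6, 46.2], 5.9)
([0.6323, -0.1707], [78.3, 46.4], -16.9)
```

```bash
python3 -m creep '[[[1.5,1.5,40],[0,0,0]],[[0,0,50],[0,0,0]],[[0,0,35],[0,0,0]],[[0,0,18],[0,0,0]],[[0,0,0],[0,0,0]]]'
python3 -m creep '[[[0,0,0],[0,0,0]],[[0,0,0],[0,0,0]],[[0,0,0],[0,0,0]],[[0,0,0],[0,0,0]],[[0,0,0],[0,0,0]]]' 10
python3 -c "
from h import *
plan(.4675,.36,.1,163)"
```

```text
clock: 2.85
eef_pos: [0.5893, -0.3279, 0.0068]
tool_rot: [0.993, 0.117, -0.001, -0.001]
ft_force: [-1.0, -0.1, 0.1]
grip_width: 0.0599
grasp_force: 0.0
clock: 3.48
eef_pos: [0.5921, -0.3287, 0.01]
tool_rot: [0.993, 0.118, 0.002, 0.001]
ft_force: [-0.8, -0.1, 5.8]
grip_width: 0.0271
grasp_force: 60.7
t=3.48 eef [ 0.5921 -0.3287  0.01  ] q6 2.4 | turn [ 0.006  0.003 -2.609] shift after turn [320.5 622.1 -90. ] dist 706
```

```bash
python3 -m creep '[[[0,0,-30],[0,0,0]],[[0,0,-40],[0,0,0]],[[0,0,-40],[0,0,-0.18]],[[0,0,0],[0,0,-0.18]],[[0,0,0],[0,0,-0.186]],[[0,0,0],[0,0,-0.186]],[[0,0,0],[0,0,-0.186]],[[0,0,0],[0,0,-0.186]],[[0,0,0],[0,0,-0.186]],[[0,0,0],[0,0,-0.186]],[[0,0,0],[0,0,-0.186]],[[0,0,0],[0,0,-0.186]]]'
python3 -m creep '[[[0,0,0],[0,0,-0.186]],[[0,0,0],[0,0,-0.186]],[[0,0,0],[0,0,-0.186]],[[0,0,0],[0,0,-0.186]],[[0,0,0],[0,0,0]]]'
python3 -c "
from h import *
plan(.4675,.36,.12,163)"
```

```text
clock: 4.97
eef_pos: [0.5903, -0.3275, 0.1173]
tool_rot: [0.502, 0.865, 0.0, -0.0]
ft_force: [0.3, -0.1, -0.5]
grip_width: 0.0269
grasp_force: 60.0
clock: 5.6
eef_pos: [0.5903, -0.3275, 0.1173]
tool_rot: [0.157, 0.988, 0.0, -0.0]
ft_force: [-0.3, -1.1, -0.9]
grip_width: 0.0268
grasp_force: 60.0
t=5.60 eef [ 0.5903 -0.3275  0.1173] q6 -0.19 | turn [ 0.    -0.    -0.019] shift after turn [318.5 621.6  -2.7] dist 698
```

```bash
python3 -m creep '[[[26,51,0],[0,0,-0.019]],[[26,51,0],[0,0,0]],[[26,51,0],[0,0,0]],[[26,51,0],[0,0,0]],[[26,51,0],[0,0,0]],[[26,51,0],[0,0,0]],[[26,51,0],[0,0,0]],[[26,51,0],[0,0,0]],[[26,51,0],[0,0,0]],[[26,51,0],[0,0,0]],[[26,51,0],[0,0,0]],[[26,51,0],[0,0,0]]]'
python3 - <<'E'
from h import *
e=[]
for i in range(4):
    s=shoot('wrist'); e.append(bot.get_obs()['eef_pos']); sh(insert(s,'red',(.4675,.36)))
print(np.mean(e,0),np.std(e,0))
cv2.imwrite('pics/w2.png',s['img'])
P=s['xyz'];print(s['p']['z_map'].min())
for k in('scene','top'):
    s=shoot(k)
    for c,l,i in (('yellow',(.446,.154),(.6186,.17)),('green',(.6045,.3203),(.4687,-.3887)),('blue',(.4778,-.0079),(.63,-.171)),('red',(0,0),(.4675,.36))): print(k,c);sh(light(s,c,l));sh(insert(s,c,i))
plan(.4675,.36,.12,163)
E
```

```text
clock: 7.1
eef_pos: [0.4703, 0.3506, 0.1177]
tool_rot: [0.149, 0.989, 0.0, 0.0]
ft_force: [0.9, 0.7, -1.0]
grip_width: 0.0271
grasp_force: 60.0
([0.4658, 0.3615], [78.7, 46.1], -16.3)
([0.4543, 0.365], [54.1, 45.9], -16.7)
([0.4603, 0.3632], [67.8, 46.0], -16.8)
([0.4657, 0.3614], [78.7, 46.1], -16.1)
[0.4694866  0.35359093 0.11743035] [0.00051404 0.00320925 0.00023325]
0.0
scene yellow
([0.45, 0.15], [61.1, 31.1], -2.2)
([0.6184, 0.1724], [78.9, 47.3], -1.7)
scene green
([0.6094, 0.3151], [59.9, 32.0], 0.3)
([0.4685, -0.388], [78.0, 46.2], 5.9)
scene blue
([0.4825, -0.0117], [62.6, 28.4], -23.3)
([0.6323, -0.1707], [78.3, 46.4], -16.9)
scene red
None
([0.4674, 0.3615], [77.8, 45.8], -15.5)
top yellow
([0.4461, 0.1548], [56.2, 28.1], -1.5)
([0.6186, 0.17], [74.5, 41.8], -1.2)
top green
([0.6045, 0.3203], [57.2, 25.3], -0.8)
([0.4685, -0.3885], [73.7, 41.9], 5.6)
top blue
([0.4781, -0.008], [58.7, 27.3], -23.4)
([0.6319, -0.1714], [74.5, 42.7], -15.9)
top red
None
([0.4665, 0.3555], [75.5, 35.5], -19.7)
t=7.40 eef [0.4706 0.3479 0.1172] q6 0.93 | turn [-0.001 -0.    -0.   ] shift after turn [ 6.5 10.7 -2.8] dist 13
```

View pics/w2.png

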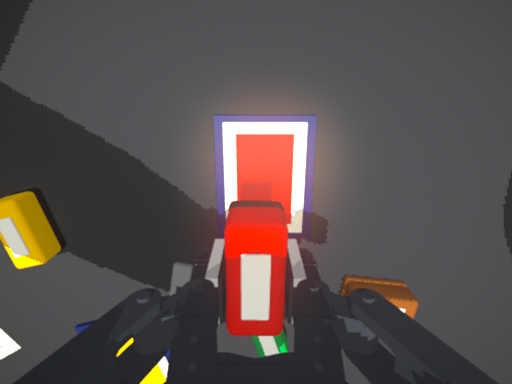

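```bash
cat >> h.py <<'E'
def held(s,col):
    """held light's top-face extents in tool frame (mm)"""
    o=bot.get_obs(); Rc=R.from_quat(o['tool_rot']); m=cmask(s,col)&(s['p']['z_map']>0)
    p=Rc.inv().apply(s['xyz'][m]-o['eef_pos'])*1000
    p=p[(np.abs(p[:,1])<20)&(np.abs(p[:,0])<45)&(p[:,2]<-20)&(p[:,2]>-45)]
    t=p[p[:,2]<np.median(p[:,2])+3]
    print('held',len(t),np.round(np.percentile(t,[1,50,99],axis=0),1).tolist())
E
python3 - <<'E'
from h import *
s=shoot('wrist'); held(s,'red'); plan(.4665,.3613,.0138,163.7)
E
```

```text
held 4221 [[-29.0, -12.3, -24.2], [3.9, -0.4, -22.5], [28.3, 14.6, -20.2]]
t=7.45 eef [0.4709 0.3475 0.1173] q6 0.93 | turn [-0.001 -0.    -0.013] shift after turn [  8.1  12.  103.5] dist 104
```

```bash
python3 -m creep '[[[8,11.5,20],[0,0,-0.013]],[[0,0,40],[0,0,0]],[[0,0,30],[0,0,0]],[[0,0,6],[0,0,0]],[[0,0,0],[0,0,0]]]'
python3 - <<'E'
from h import *
for k in ('wrist','top','wrist'):
    s=shoot(k); sh(insert(s,'red',(.4665,.361)));sh(light(s,'red',(.4665,.361),.014))
plan(.4665,.3613,.0138,163.7)
E
python3 -m creep '[[[0,0,2],[0,0,0]],[[0,0,0],[0,0,0]]]'
```

```text
clock: 8.07
eef_pos: [0.4671, 0.3613, 0.0218]
tool_rot: [0.141, 0.99, 0.0, 0.0]
ft_force: [-0.1, 0.5, -1.5]
grip_width: 0.0269
grasp_force: 59.9
([0.4462, 0.3675], [46.8, 38.6], 73.8)
([0.4634, 0.3629], [57.5, 51.6], 20.6)
([0.4622, 0.3469], [76.8, 24.4], -28.7)
([0.4711, 0.3489], [59.0, 15.6], -0.7)
([0.4484, 0.3668], [46.8, 43.8], 73.7)
([0.4645, 0.3642], [58.6, 52.1], 20.5)
t=8.22 eef [0.4678 0.3626 0.0231] q6 0.94 | turn [0.003 0.002 0.002] shift after turn [ 0.9 -1.6  9.3] dist 9
clock: 8.48
eef_pos: [0.4666, 0.3623, 0.0198]
tool_rot: [0.14, 0.99, 0.0, 0.0]
ft_force: [-0.8, 0.2, -0.3]
grip_width: 0.0268
grasp_force: 59.9
```

No contact yet; easing down in small steps, watching the force.

```bash
for i in 1; do python3 -m creep '[[[0,0,3],[0,0,0]],[[0,0,0],[0,0,0]]]'; done; python3 -m creep '[[[0,0,2],[0,0,0]],[[0,0,0],[0,0,0]]]'
```

```text
clock: 8.72
eef_pos: [0.4663, 0.362, 0.0161]
tool_rot: [0.14, 0.99, -0.0, -0.0]
ft_force: [1.3, 0.3, -1.2]
grip_width: 0.0272
grasp_force: 60.1
clock: 8.98
eef_pos: [0.4665, 0.3621, 0.0159]
tool_rot: [0.14, 0.99, 0.0, 0.0]
ft_force: [-2.4, -2.6, 8.3]
grip_width: 0.0269
grasp_force: 61.1
```

```bash
python3 -m creep '[[[0,0,1],[0,0,0]],[[0,0,0],[0,0,0]]]'
```

```text
clock: 9.22
eef_pos: [0.4665, 0.3621, 0.0159]
tool_rot: [0.14, 0.99, 0.0, 0.0]
ft_force: [-3.9, -3.7, 15.1]
grip_width: 0.0271
grasp_force: 61.9
```

```bash
python3 -m creep '[[[0,0,-1.8],[0,0,0]]]'; python3 -m creep '[[[0,0,0],[0,0,0]],[[0,0,0],[0,0,0]],[[0,0,0],[0,0,0]],[[0,0,-20],[0,0,0]],[[0,0,-50],[0,0,0]],[[0,0,-60],[0,0,0]],[[0,0,0],[0,0,0]]]' 56
python3 - <<'E'
from h import *
s=shoot('wrist'); sh(insert(s,'red',(.4665,.361)));sh(light(s,'red',(.4665,.361),.006)); sh(light(s,'green',(.606,.319)))
cv2.imwrite('pics/w3.png',s['img'])
plan(.606,.319,.14,180)
E
```

```text
clock: 9.35
eef_pos: [0.4666, 0.3622, 0.0161]
tool_rot: [0.14, 0.99, 0.0, 0.0]
ft_force: [0.2, -0.4, -1.7]
grip_width: 0.0273
grasp_force: 60.0
clock: 10.22
eef_pos: [0.4697, 0.3646, 0.1511]
tool_rot: [0.14, 0.99, 0.004, 0.004]
ft_force: [-0.3, 0.2, 0.2]
grip_width: 0.0557
grasp_force: 0.0
([0.4654, 0.3612], [78.4, 46.6], -16.3)
([0.4658, 0.3636], [58.3, 26.8], -17.3)
([0.5989, 0.3254], [61.0, 27.6], 0.4)
t=10.28 eef [0.4681 0.3633 0.148 ] q6 0.94 | turn [ 0.005  0.004 -0.282] shift after turn [-137.9  -44.3    8. ] dist 145
```

View pics/w3.png

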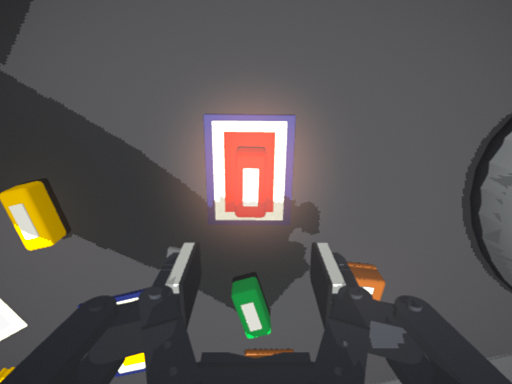

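The red light sits centred on its patch, lit at (250,180). Next is the green light.

```bash
python3 -m creep '[[[0,0,0],[0,0,-0.141]],[[0,0,0],[0,0,-0.141]],[[-46,-15,3],[0,0,0]],[[-46,-15,3],[0,0,0]],[[-47,-14,2],[0,0,0]],[[0,0,0],[0,0,0]],[[0,0,0],[0,0,0]]]'
python3 - <<'E'
from h import *
for i in range(4):
    s=shoot('wrist'); sh(light(s,'green',(.606,.319)))
    plan(.606,.319,.006,180)
E
```

```text
clock: 11.15
eef_pos: [0.6042, 0.3175, 0.1348]
tool_rot: [0.0, 1.0, -0.001, -0.002]
ft_force: [-0.8, 0.9, -0.5]
grip_width: 0.0558
grasp_force: 0.0
([0.6021, 0.3232], [58.7, 27.0], 0.1)
t=11.20 eef [0.604  0.318  0.1356] q6 0.48 | turn [-0.001 -0.003  0.001] shift after turn [ -2.    1.  129.6] dist 130
([0.6018, 0.3231], [58.0, 27.1], 0.1)
t=11.25 eef [0.604  0.3184 0.1363] q6 0.48 | turn [-0.001 -0.002  0.001] shift after turn [ -2.    0.6 130.3] dist 130
([0.6021, 0.3231], [58.2, 27.2], 0.3)
t=11.30 eef [0.6041 0.3187 0.1368] q6 0.48 | turn [-0.    -0.001  0.002] shift after turn [ -1.9   0.3 130.8] dist 131
([0.6017, 0.3231], [58.3, 27.1], 0.9)
t=11.35 eef [0.6043 0.3188 0.1373] q6 0.48 | turn [-0.    -0.     0.002] shift after turn [ -1.7   0.2 131.3] dist 131
```

```bash
python3 -m creep '[[[1,3,40],[0,0,0]],[[0,0,45],[0,0,0]],[[0,0,30],[0,0,0]],[[0,0,12],[0,0,0]],[[0,0,0],[0,0,0]]]'
python3 -m creep '[[[0,0,0],[0,0,0]],[[0,0,0],[0,0,0]],[[0,0,0],[0,0,0]],[[0,0,0],[0,0,0]]]' 10
python3 -m creep '[[[0,0,-30],[0,0,0]],[[0,0,-40],[0,0,0]],[[0,0,-40],[0,0,0]],[[0,0,0],[0,0,0]]]'
python3 -c "
from h import *
s=shoot('wrist'); held(s,'green')
plan(.468,-.388,.12,186)"
```

```text
clock: 11.98
eef_pos: [0.6038, 0.3214, 0.01]
tool_rot: [-0.0, 1.0, -0.0, -0.0]
ft_force: [-0.0, -0.5, 0.3]
grip_width: 0.0559
grasp_force: 0.0
clock: 12.48
eef_pos: [0.6059, 0.3219, 0.0125]
tool_rot: [-0.0, 1.0, 0.001, 0.002]
ft_force: [-0.0, -0.8, 6.6]
grip_width: 0.027
grasp_force: 61.4
clock: 12.98
eef_pos: [0.6071, 0.3224, 0.1252]
tool_rot: [-0.0, 1.0, 0.002, 0.004]
ft_force: [-0.6, 0.1, -0.9]
grip_width: 0.0269
grasp_force: 60.7
held 4454 [[-28.6, -11.5, -24.2], [8.4, 2.0, -22.7], [29.0, 15.0, -20.3]]
t=13.03 eef [0.6056 0.3216 0.1224] q6 0.49 | turn [ 0.002  0.004 -0.105] shift after turn [ 211.1 -691.4    2.4] dist 723
```

```bash
python3 -m creep '[[[0,0,0],[0,0,-0.103]],[[17.5,-57.5,0],[0,0,0]],[[17.5,-57.5,0],[0,0,0]],[[17.5,-57.5,0],[0,0,0]],[[17.5,-57.5,0],[0,0,0]],[[17.5,-57.5,0],[0,0,0]],[[17.5,-57.5,0],[0,0,0]],[[17.5,-57.5,0],[0,0,0]],[[17.5,-57.5,0],[0,0,0]],[[17.5,-57.5,0],[0,0,0]],[[17.5,-57.5,0],[0,0,0]],[[17.5,-57.5,0],[0,0,0]]]'
python3 -m creep '[[[17.5,-57.5,0],[0,0,0]],[[0,0,0],[0,0,0]],[[0,0,0],[0,0,0]]]'
python3 - <<'E'
from h import *
for i in range(3):
    s=shoot('wrist'); sh(insert(s,'green',(.468,-.388))); plan(.468,-.388,.016,185.9)
E
```

```text
clock: 14.52
eef_pos: [0.4764, -0.329, 0.1183]
tool_rot: [-0.052, 0.999, 0.001, -0.001]
ft_force: [0.2, -0.2, -1.0]
grip_width: 0.0267
grasp_force: 60.6
clock: 14.9
eef_pos: [0.4655, -0.3861, 0.1183]
tool_rot: [-0.051, 0.999, 0.001, -0.001]
ft_force: [0.2, 0.3, -1.3]
grip_width: 0.0266
grasp_force: 60.6
([0.451, -0.3893], [48.2, 46.4], 7.3)
t=14.95 eef [ 0.466  -0.3854  0.1187] q6 -0.8 | turn [ 0.003 -0.002  0.001] shift after turn [ -1.7  -2.7 102.7] dist 103
([0.4555, -0.3885], [56.8, 46.4], 5.6)
t=15.00 eef [ 0.4664 -0.3852  0.1191] q6 -0.8 | turn [ 0.002 -0.001  0.002] shift after turn [ -1.3  -3.  103.1] dist 103
([0.4558, -0.3884], [57.5, 46.6], 5.9)
t=15.05 eef [ 0.4668 -0.3851  0.1195] q6 -0.8 | turn [ 0.001 -0.001  0.002] shift after turn [ -0.9  -3.  103.5] dist 104
```

```bash
python3 -m creep '[[[-0.7,-3,20],[0,0,0]],[[0,0,40],[0,0,0]],[[0,0,30],[0,0,0]],[[0,0,10],[0,0,0]],[[0,0,0],[0,0,0]]]'; python3 -m creep '[[[0,0,1.5],[0,0,0]],[[0,0,0],[0,0,0]]]'
```

```text
clock: 15.68
eef_pos: [0.4683, -0.3889, 0.0206]
tool_rot: [-0.052, 0.999, 0.0, 0.0]
ft_force: [-0.1, 0.2, -0.9]
grip_width: 0.0267
grasp_force: 60.7
clock: 15.92
eef_pos: [0.4682, -0.3899, 0.0193]
tool_rot: [-0.052, 0.999, -0.0, 0.0]
ft_force: [0.1, 0.5, 0.2]
grip_width: 0.027
grasp_force: 60.7
```

```bash
python3 -m creep '[[[0,0,1.5],[0,0,0]],[[0,0,0],[0,0,0]]]'; python3 -m creep '[[[0,0,1],[0,0,0]],[[0,0,0],[0,0,0]]]'
```

```text
clock: 16.18
eef_pos: [0.4682, -0.3902, 0.0185]
tool_rot: [-0.052, 0.999, -0.0, 0.001]
ft_force: [-1.9, 0.5, 5.3]
grip_width: 0.0267
grasp_force: 61.3
clock: 16.42
eef_pos: [0.4682, -0.3902, 0.0185]
tool_rot: [-0.052, 0.999, -0.001, 0.001]
ft_force: [-2.4, 2.5, 10.0]
grip_width: 0.0266
grasp_force: 62.2
```

```bash
python3 -m creep '[[[0,0,-1.5],[0,0,0]]]'; python3 -m creep '[[[0,0,0],[0,0,0]],[[0,0,0],[0,0,0]],[[0,0,0],[0,0,0]],[[0,0,-20],[0,0,0]],[[0,0,-50],[0,0,0]],[[0,0,-50],[0,0,0]],[[0,0,0],[0,0,0]]]' 56
python3 - <<'E'
from h import *
for i in range(2):
    s=shoot('wrist'); sh(insert(s,'green',(.468,-.388)));sh(light(s,'green',(.468,-.388),.006))
plan(.4785,-.0085,.135,156.6)
E
```

```text
clock: 16.55
eef_pos: [0.4681, -0.3902, 0.0186]
tool_rot: [-0.052, 0.999, -0.001, 0.001]
ft_force: [0.3, 0.4, -1.1]
grip_width: 0.0269
grasp_force: 60.6
clock: 17.42
eef_pos: [0.4704, -0.3921, 0.1429]
tool_rot: [-0.052, 0.999, -0.004, 0.004]
ft_force: [0.5, -0.5, -1.2]
grip_width: 0.0561
grasp_force: 0.0
([0.4661, -0.3875], [77.4, 45.8], 6.0)
([0.4642, -0.3894], [57.7, 27.2], 6.2)
([0.4663, -0.3875], [77.0, 46.2], 6.1)
([0.4638, -0.3894], [58.1, 27.2], 6.1)
t=17.52 eef [ 0.4678 -0.3899  0.138 ] q6 -0.8 | turn [-0.001  0.001  0.512] shift after turn [141.7 354.3   3. ] dist 382
```

```bash
python3 -m creep '[[[0,0,0],[0,0,0.171]],[[0,0,0],[0,0,0.171]],[[0,0,0],[0,0,0.17]],[[20,50.5,0],[0,0,0]],[[20,50.5,0],[0,0,0]],[[20,50.5,0],[0,0,0]],[[20,50.5,0],[0,0,0]],[[20,50.5,0],[0,0,0]],[[20,50.5,0],[0,0,0]],[[20,50.5,0],[0,0,0]],[[0,0,0],[0,0,0]],[[0,0,0],[0,0,0]]]'
python3 - <<'E'
from h import *
for i in range(4):
    s=shoot('wrist'); r=light(s,'blue',(.478,-.008)); sh(r)
plan(*r[0],.01,180+r[2])
sh(insert(s,'blue',(.632,-.171)));sh(insert(s,'yellow',(.6186,.17)));sh(light(s,'yellow',(.447,.154)))
E
```

```text
clock: 19.02
eef_pos: [0.4787, -0.0098, 0.1362]
tool_rot: [0.203, 0.979, -0.001, -0.001]
ft_force: [1.1, 0.4, -0.1]
grip_width: 0.056
grasp_force: 0.0
([0.4741, -0.006], [57.8, 27.1], -22.9)
([0.4743, -0.0061], [58.5, 27.1], -23.4)
([0.4741, -0.0061], [58.5, 27.0], -22.7)
([0.4742, -0.0061], [58.6, 27.1], -22.9)
t=19.23 eef [ 0.4794 -0.0111  0.1372] q6 0.39 | turn [-0.001 -0.001 -0.012] shift after turn [  6.7   2.5 127.2] dist 127
([0.6243, -0.1377], [55.4, 27.3], -14.6)
([0.6153, 0.1721], [79.7, 47.8], -1.6)
([0.4427, 0.1516], [58.2, 29.0], -3.1)
```

```bash
python3 -m creep '[[[4.5,2,40],[0,0,-0.01]],[[0,0,45],[0,0,0]],[[0,0,30],[0,0,0]],[[0,0,11],[0,0,0]],[[0,0,0],[0,0,0]]]'
python3 -m creep '[[[0,0,0],[0,0,0]],[[0,0,0],[0,0,0]],[[0,0,0],[0,0,0]],[[0,0,0],[0,0,0]]]' 10
python3 -m creep '[[[0,0,-30],[0,0,0]],[[0,0,-40],[0,0,0]],[[0,0,-40],[0,0,0]],[[0,0,0],[0,0,0]]]'
python3 -c "
from h import *
s=shoot('wrist'); held(s,'blue')
plan(.6315,-.171,.12,163.2)"
```

```text
clock: 19.85
eef_pos: [0.4762, -0.0068, 0.0114]
tool_rot: [0.199, 0.98, -0.0, -0.0]
ft_force: [0.5, 0.4, 0.5]
grip_width: 0.0559
grasp_force: 0.0
clock: 20.35
eef_pos: [0.478, -0.0062, 0.0132]
tool_rot: [0.198, 0.98, 0.0, 0.002]
ft_force: [0.4, -0.3, 6.9]
grip_width: 0.0265
grasp_force: 60.5
clock: 20.85
eef_pos: [0.4792, -0.0061, 0.1252]
tool_rot: [0.198, 0.98, 0.001, 0.004]
ft_force: [0.3, -0.2, -1.1]
grip_width: 0.027
grasp_force: 59.7
held 4048 [[-27.9, -11.6, -22.8], [7.1, 1.5, -21.4], [28.5, 14.1, -20.1]]
t=20.90 eef [ 0.4776 -0.0061  0.1233] q6 0.39 | turn [ 0.001  0.004 -0.105] shift after turn [-195.  -113.4    3.3] dist 226
```

```bash
python3 -m creep '[[[0,0,0],[0,0,-0.104]],[[-39.3,-22.5,0],[0,0,0]],[[-39.3,-22.5,0],[0,0,0]],[[-39.3,-22.5,0],[0,0,0]],[[-39.3,-22.5,0],[0,0,0]],[[-39.3,-22.5,0],[0,0,0]],[[0,0,0],[0,0,0]],[[0,0,0],[0,0,0]],[[0,0,0],[0,0,0]]]'
python3 - <<'E'
from h import *
for i in range(3):
    s=shoot('wrist'); sh(insert(s,'blue',(.6318,-.171))); plan(.6318,-.171,.0185,163.1)
E
```

```text
clock: 22.02
eef_pos: [0.6306, -0.1697, 0.1211]
tool_rot: [0.146, 0.989, 0.0, -0.001]
ft_force: [-0.3, -0.3, -0.1]
grip_width: 0.0271
grasp_force: 59.7
([0.627, -0.1691], [103.3, 82.2], -16.9)
t=22.07 eef [ 0.6309 -0.1697  0.1216] q6 0.03 | turn [ 0.    -0.001  0.001] shift after turn [ -1.2  -0.9 103.1] dist 103
([0.6268, -0.169], [103.2, 82.3], -17.0)
t=22.12 eef [ 0.6311 -0.1698  0.1219] q6 0.03 | turn [ 0.    -0.     0.001] shift after turn [ -1.   -0.9 103.4] dist 103
([0.627, -0.1693], [103.3, 82.4], -16.8)
t=22.18 eef [ 0.6313 -0.17    0.1221] q6 0.03 | turn [0.    0.    0.001] shift after turn [ -0.7  -0.8 103.6] dist 104
```

```bash
python3 -m creep '[[[-0.5,-0.8,20],[0,0,0]],[[0,0,40],[0,0,0]],[[0,0,30],[0,0,0]],[[0,0,11],[0,0,0]],[[0,0,0],[0,0,0]]]'; python3 -m creep '[[[0,0,1.5],[0,0,0]],[[0,0,0],[0,0,0]]]'
```

```text
clock: 22.8
eef_pos: [0.6321, -0.1715, 0.0213]
tool_rot: [0.147, 0.989, -0.0, 0.0]
ft_force: [0.1, 0.5, -0.3]
grip_width: 0.0267
grasp_force: 59.7
clock: 23.05
eef_pos: [0.6325, -0.1719, 0.0199]
tool_rot: [0.147, 0.989, -0.0, 0.001]
ft_force: [-0.1, 0.2, -0.7]
grip_width: 0.0269
grasp_force: 59.7
```

```bash
python3 -m creep '[[[0,0,1.5],[0,0,0]],[[0,0,0],[0,0,0]]]'; python3 -m creep '[[[0,0,1],[0,0,0]],[[0,0,0],[0,0,0]]]'
```

```text
clock: 23.3
eef_pos: [0.6326, -0.1719, 0.0193]
tool_rot: [0.147, 0.989, -0.0, 0.001]
ft_force: [-1.1, 1.3, 4.9]
grip_width: 0.0265
grasp_force: 60.5
clock: 23.55
eef_pos: [0.6326, -0.1719, 0.0192]
tool_rot: [0.147, 0.989, -0.0, 0.001]
ft_force: [-3.6, 0.6, 10.8]
grip_width: 0.0269
grasp_force: 61.1
```

```bash
python3 -m creep '[[[0,0,-1.5],[0,0,0]]]'; python3 -m creep '[[[0,0,0],[0,0,0]],[[0,0,0],[0,0,0]],[[0,0,0],[0,0,0]],[[0,0,-20],[0,0,0]],[[0,0,-50],[0,0,0]],[[0,0,-50],[0,0,0]],[[0,0,0],[0,0,0]]]' 56
python3 - <<'E'
from h import *
HUE['blue']=(105,)
for i in range(2):
    s=shoot('wrist'); sh(insert(s,'blue',(.6318,-.171)));sh(light(s,'blue',(.6318,-.171),.006))
plan(.445,.1525,.135,177)
E
```

```text
clock: 23.68
eef_pos: [0.6325, -0.1719, 0.0193]
tool_rot: [0.147, 0.989, -0.0, 0.001]
ft_force: [0.4, -0.2, 0.7]
grip_width: 0.027
grasp_force: 59.7
clock: 24.55
eef_pos: [0.6354, -0.1727, 0.1439]
tool_rot: [0.147, 0.989, -0.001, 0.005]
ft_force: [0.5, 0.1, -0.3]
grip_width: 0.0563
grasp_force: 0.0
([0.6302, -0.1703], [78.3, 47.0], -16.9)
([0.6296, -0.1702], [58.1, 27.0], -17.3)
([0.6296, -0.1701], [77.8, 47.0], -16.9)
([0.6293, -0.17], [58.6, 27.0], -17.8)
t=24.65 eef [ 0.6322 -0.1719  0.1385] q6 0.03 | turn [-0.     0.001 -0.242] shift after turn [203.9 314.1   3.5] dist 375
```

Blue is within 1 mm. On to the yellow light.

```bash
python3 -m creep '[[[0,0,0],[0,0,-0.121]],[[0,0,0],[0,0,-0.121]],[[29,45,0],[0,0,0]],[[29,45,0],[0,0,0]],[[29,45,0],[0,0,0]],[[29,45,0],[0,0,0]],[[29,45,0],[0,0,0]],[[29,45,0],[0,0,0]],[[29,44,0],[0,0,0]],[[0,0,0],[0,0,0]],[[0,0,0],[0,0,0]]]'
python3 - <<'E'
from h import *
for i in range(4):
    s=shoot('wrist'); r=light(s,'yellow',(.445,.153)); sh(r)
plan(*r[0],.01,180+r[2])
E
```

```text
clock: 26.02
eef_pos: [0.445, 0.1522, 0.1369]
tool_rot: [0.026, 1.0, -0.001, -0.001]
ft_force: [0.6, -0.3, -0.6]
grip_width: 0.0564
grasp_force: 0.0
([0.4413, 0.1564], [58.8, 26.7], -3.7)
([0.4412, 0.1561], [58.9, 27.1], -3.3)
([0.4411, 0.1561], [57.9, 27.2], -3.1)
([0.4414, 0.156], [58.0, 27.2], -3.1)
t=26.23 eef [0.4462 0.1514 0.1377] q6 0.38 | turn [-0.    -0.001 -0.002] shift after turn [  5.    4.4 127.7] dist 128
```

```bash
python3 -m creep '[[[3,3.7,40],[0,0,0]],[[0,0,45],[0,0,0]],[[0,0,30],[0,0,0]],[[0,0,12],[0,0,0]],[[0,0,0],[0,0,0]]]'
python3 -m creep '[[[0,0,0],[0,0,0]],[[0,0,0],[0,0,0]],[[0,0,0],[0,0,0]],[[0,0,0],[0,0,0]]]' 10
python3 -m creep '[[[0,0,-30],[0,0,0]],[[0,0,-40],[0,0,0]],[[0,0,-40],[0,0,0]],[[0,0,0],[0,0,0]],[[0,0,0],[0,0,0]]]'
python3 -c "
from h import *
for i in range(3): s=shoot('wrist'); held(s,'yellow')
plan(.618,.1715,.12,178.4)"
```

```text
clock: 26.85
eef_pos: [0.443, 0.1557, 0.0108]
tool_rot: [0.027, 1.0, -0.0, -0.001]
ft_force: [0.3, -0.6, -0.1]
grip_width: 0.0558
grasp_force: 0.0
clock: 27.35
eef_pos: [0.4445, 0.1568, 0.0126]
tool_rot: [0.026, 1.0, 0.001, 0.002]
ft_force: [0.2, -0.2, 5.7]
grip_width: 0.0266
grasp_force: 60.4
clock: 27.98
eef_pos: [0.4425, 0.1563, 0.1208]
tool_rot: [0.026, 1.0, -0.0, -0.0]
ft_force: [0.0, -0.0, -1.4]
grip_width: 0.0266
grasp_force: 59.6
held 3315 [[-27.2, -12.0, -24.1], [6.7, 1.5, -20.8], [28.3, 14.1, -20.0]]
held 2750 [[-26.2, -12.2, -25.7], [7.7, 0.5, -20.6], [28.3, 14.6, -20.0]]
held 2289 [[-25.7, -12.3, -27.8], [8.6, 0.9, -20.5], [28.4, 14.5, -20.0]]
t=28.12 eef [0.4419 0.156  0.1197] q6 0.39 | turn [-0.001 -0.003 -0.025] shift after turn [-175.6   20.4   -0.3] dist 177
```

```bash
python3 -m creep '[[[0,0,0],[0,0,-0.025]],[[-43.8,5.1,0],[0,0,0]],[[-43.8,5.1,0],[0,0,0]],[[-43.8,5.1,0],[0,0,0]],[[-43.8,5.1,0],[0,0,0]],[[0,0,0],[0,0,0]],[[0,0,0],[0,0,0]],[[0,0,0],[0,0,0]]]'
python3 - <<'E'
from h import *
for i in range(3):
    s=shoot('wrist'); sh(insert(s,'yellow',(.618,.1715))); plan(.618,.1715,.0205,178.4)
E
```

```text
clock: 29.12
eef_pos: [0.6174, 0.1718, 0.1211]
tool_rot: [0.014, 1.0, -0.0, -0.001]
ft_force: [0.3, -0.1, 0.6]
grip_width: 0.0268
grasp_force: 59.6
([0.6009, 0.1728], [49.2, 47.7], -1.5)
t=29.18 eef [0.6176 0.1718 0.1214] q6 0.3 | turn [-0.    -0.001  0.001] shift after turn [ -0.4  -0.3 100.9] dist 101
([0.6013, 0.1727], [49.3, 47.7], -1.5)
t=29.23 eef [0.6179 0.1719 0.1216] q6 0.3 | turn [ 0.    -0.     0.001] shift after turn [ -0.2  -0.4 101.1] dist 101
([0.6012, 0.1727], [50.2, 47.6], -1.6)
t=29.27 eef [0.618  0.1719 0.1217] q6 0.3 | turn [0.    0.    0.001] shift after turn [  0.   -0.4 101.2] dist 101
```

```bash
python3 -m creep '[[[0.5,0,20],[0,0,0]],[[0,0,40],[0,0,0]],[[0,0,30],[0,0,0]],[[0,0,11],[0,0,0]],[[0,0,0],[0,0,0]]]'; python3 -m creep '[[[0,0,1.5],[0,0,0]],[[0,0,0],[0,0,0]]]'
```

```text
clock: 29.9
eef_pos: [0.6182, 0.1719, 0.0207]
tool_rot: [0.014, 1.0, 0.0, 0.0]
ft_force: [-0.3, 0.1, -0.2]
grip_width: 0.0268
grasp_force: 59.9
clock: 30.15
eef_pos: [0.6188, 0.1721, 0.0194]
tool_rot: [0.014, 1.0, 0.0, 0.001]
ft_force: [0.9, 0.3, -1.6]
grip_width: 0.0267
grasp_force: 59.9
```

```bash
python3 -m creep '[[[0,0,1.5],[0,0,0]],[[0,0,0],[0,0,0]]]'; python3 -m creep '[[[0,0,1],[0,0,0]],[[0,0,0],[0,0,0]]]'
```

```text
clock: 30.4
eef_pos: [0.6188, 0.1721, 0.0186]
tool_rot: [0.014, 1.0, 0.0, 0.001]
ft_force: [-1.9, -0.7, 4.9]
grip_width: 0.0268
grasp_force: 60.5
clock: 30.65
eef_pos: [0.6188, 0.1721, 0.0186]
tool_rot: [0.014, 1.0, 0.0, 0.001]
ft_force: [-3.5, -0.2, 10.7]
grip_width: 0.0268
grasp_force: 61.2
```

```bash
python3 -m creep '[[[0,0,-1.5],[0,0,0]]]'; python3 -m creep '[[[0,0,0],[0,0,0]],[[0,0,0],[0,0,0]],[[0,0,0],[0,0,0]],[[0,0,-20],[0,0,0]],[[0,0,-50],[0,0,0]],[[0,0,-50],[0,0,0]],[[0,0,0],[0,0,0]]]' 56
python3 - <<'E'
from h import *
for i in range(2):
    s=shoot('wrist'); sh(insert(s,'yellow',(.618,.1715)));sh(light(s,'yellow',(.618,.1715),.006))
E
python3 -m creep '[[[50,0,-20],[0,0,0]],[[50,0,-20],[0,0,0]],[[50,0,-20],[0,0,0]],[[50,0,-20],[0,0,0]],[[50,0,-20],[0,0,0]],[[0,-40,-20],[0,0,0]],[[0,-40,0],[0,0,0]],[[0,-40,0],[0,0,0]],[[0,0,0],[0,0,0]],[[0,0,0],[0,0,0]]]'
python3 - <<'E'
from h import *
HUE['blue']=(105,)
for k in ('top','scene'):
    s=shoot(k); cv2.imwrite(f'pics/{k}9.png',s['img'])
    for c,i in (('yellow',(.6186,.17)),('green',(.468,-.388)),('blue',(.632,-.171)),('red',(.467,.361))): print(k,c);sh(insert(s,c,i));sh(light(s,c,i,.006))
    if k=='top': cv2.imwrite('pics/top9c.png',cv2.resize(s['img'][110:280,120:420],None,fx=2.6,fy=2.6,interpolation=cv2.INTER_CUBIC))
E
```

```text
clock: 30.78
eef_pos: [0.6188, 0.172, 0.0187]
tool_rot: [0.014, 1.0, 0.0, 0.001]
ft_force: [0.5, -0.3, -1.1]
grip_width: 0.0269
grasp_force: 59.9
clock: 31.65
eef_pos: [0.6217, 0.1728, 0.1432]
tool_rot: [0.014, 1.0, 0.002, 0.005]
ft_force: [1.3, -0.3, -0.6]
grip_width: 0.056
grasp_force: 0.0
([0.6164, 0.1724], [79.1, 47.9], -1.6)
([0.6157, 0.1733], [58.7, 27.2], -1.5)
([0.616, 0.1724], [78.7, 47.9], -1.6)
([0.6159, 0.1733], [58.3, 27.2], -1.6)
clock: 33.0
eef_pos: [0.3644, 0.059, 0.2565]
tool_rot: [0.014, 1.0, 0.0, -0.001]
ft_force: [0.3, 0.0, -0.4]
grip_width: 0.0556
grasp_force: 0.0
top yellow
([0.6185, 0.17], [74.3, 41.7], -1.2)
([0.6188, 0.1712], [56.9, 25.1], -1.2)
top green
([0.4677, -0.3748], [71.8, 14.0], 6.1)
([0.4682, -0.387], [58.9, 29.4], 5.6)
top blue
([0.6323, -0.1624], [74.3, 38.4], -1.6)
([0.6325, -0.1711], [59.9, 27.5], -17.7)
top red
([0.467, 0.3581], [75.2, 39.1], -17.3)
([0.4699, 0.3592], [59.4, 28.9], -16.8)
scene yellow
([0.6184, 0.1722], [78.9, 46.8], -1.7)
([0.6233, 0.1665], [60.0, 32.5], -1.3)
scene green
([0.4689, -0.3882], [77.5, 45.8], 6.7)
([0.4735, -0.3907], [61.7, 28.1], 6.0)
scene blue
([0.6323, -0.1707], [78.2, 46.3], -16.8)
([0.6368, -0.1743], [60.9, 28.2], -16.2)
scene red
([0.4694, 0.3498], [81.1, 43.6], 6.2)
([0.4742, 0.3544], [62.5, 32.4], -17.3)
```

View pics/top9c.png

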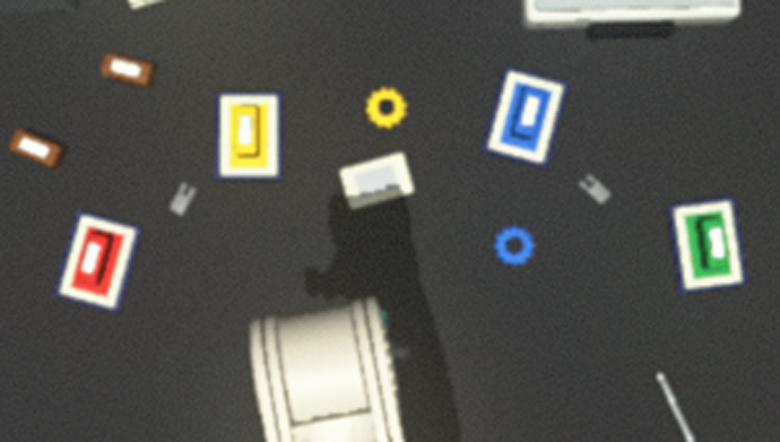

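View pics/scene9.png

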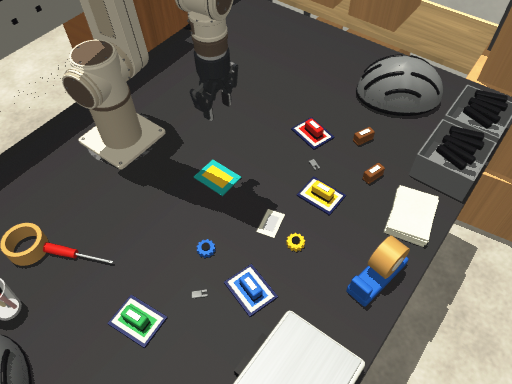

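The final views show all four lights upright and lengthwise on their own patches: in the scene view red (315,129), yellow (321,190), blue (251,287) and green (136,317). Both dials, the brown blocks and the turquoise board are unmoved, and the arm is clear.

```bash
python3 -c "
from workcell import workorder
print(workorder.job_done())"
```

```text
the job is handed in; nothing more can be done
None
```

All four helmet lights were set down lens up, lengthwise and within about 3 mm of the middle of their own colour's patch. The dials and look-alikes were left where they lay, and the job was handed in at about 33 s on the robot clock.

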